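# Pin the tube carousel and tighten its clamp knob

### The job

Lock the tube carousel for storage: stand the stop pin (the slim, tall one of the three loose metal parts) upright in the socket beside the carousel, fully down, so that it blocks the arms, and then turn the black knob on the hub clockwise as seen from above until it is tight at its stop and its bar lies in line with a pair of arms. Without the pin the carousel just spins round with the knob. Leave the pin in the socket and let go of everything.

Things in the scene. Friction and masses are not known exactly. Their poses are not given: they have to be found in the camera images.
- stop_pin: Aluminium cylinder 24 mm wide, 82 mm tall, 3 mm chamfer at the foot, three fine rings near the top, about 0.12 kg, upright on the bench. Origin: centre of its underside; z along the pin. Two like it stand nearby, the three in any order, 60 mm or more between centres: one as tall but 40 mm wide (does not fit the socket), one as wide but only 26 mm tall (does not reach the arms).
- socket (a point): Centre of the floor of the round steel socket on a lug of the carousel's white base (124 mm wide, fixed), 10 mm above the bench; z up. Bore 26 mm wide, 16 mm high; above it the mouth flares to 38 mm at the rim, 23 mm above this point. The socket's axis is 86 mm from the carousel's axis. The seated pin reaches 92 mm above the bench.
- rotor (a joint): Angle (rad, clockwise from above) of the carousel's grey rotor on its base; spins almost freely. Four arms at right angles, 18 mm wide, reach 101 mm from the axis, 36 to 48 mm above the bench, and pass over the socket when it is empty. At 0 the socket lies midway between two arms. It starts at 0.12 to 0.40; clockwise, an arm meets the seated pin at about 0.54.
- knob_grip (a point): Grip point of the black knob on the rotor's hub: on the carousel's axis, 102 mm above the bench, inside the knob's upright bar. The bar is 44 mm long (this point's x axis), 14 mm thick (y axis) and stands 77 to 116 mm above the bench, on a round skirt 34 mm wide. z up.
- knob (a joint): Angle of the knob relative to the rotor, rad, growing clockwise from above. Starts at 0 to 0.15; at 0.85 the bar is in line with a pair of arms; stop at 0.92. Friction about 0.08 N m: it turns on the rotor only while the pin blocks the rotor. In all the gripper turns 0.85 to 1.35 rad, in one grasp: first the rotor's play until an arm meets the pin, then the knob.
Not all that is in view belongs to the job. What is shaped like the stop_pin but brown or green is not meant.

How it is judged:
By the outcome, as a careful person would: the job done as asked, in the order asked, and still so for the second after the job is handed in, with the robot touching nothing.
It also fails if it takes over 48 s, if anything falls off the work surface, if the arm or the gripper's body presses on something with over 40 N, if the wrist force passes 120 N, or if a joint passes its speed limit or range.

### The arm

A 6-joint arm with a two-finger parallel gripper is mounted at the origin on a cart in front of the work surface, level with it; the furniture and walls round the work are solid. World frame = base frame: x ahead of the robot, y to its left, z up, the work surface at z = 0. Lengths are in m, angles in rad, forces in N, time in s.
With the tool pointing down it reaches from about 0.225 to 0.875 m from the base axis. Payload 3.4 kg.
Tool frame: the origin (TCP) lies between the finger pads; the fingertips stand 14 mm ahead of it and the grasp point (between the pads) lies 5 mm behind it; z points along the fingers, y is the direction in which the jaws open and shut (so a half turn about z gives the same grasp; the last joint's range is limited). The gripper opens to 85 mm and grips with 20 to 120 N. Pads are 22 mm wide; open, the fingers measure 114 mm over their backs; the gripper's body (76 mm by 85 mm) begins 54 mm behind the grasp point. The pads swing forward as they close: fully open they stand 13 mm farther back than shut.
Start: joints at [1.082, 0.276, 1.505, -0, 1.361, -0.121], TCP at [0.207, 0.537, 0.245] pointing down, gripper open.
Joint ranges: [-2.89, 2.89], [-0.75, 2.08], [0.22, 2.7], [-1.18, 4.32], [0.11, 2.71], [-2.7, 2.7]. Speed limits (rad/s): [2.57, 2.57, 3.14, 3.14, 3.14, 3.14].

### API

Orientations are given as a unit quaternion [w, x, y, z].
In Python, from rig import manip, get_image, job gives the robot as it stands. The module is installed in compiled form; this text tells all that it offers.
- The arm moves only by the tool step_arm, never from a script. Its argument "moves" is one flat list of numbers, 5 for each row, row after row: the shift along the tool's x, y, z as a fraction of full scale, then the turn about the tool's z as a fraction of full scale, then the gripper's target within -1 to 1 (shut at 1, half-way at 0, fully open at -1). In form: [dx, dy, dz, twist, hand, dx, dy, dz, twist, hand, ...]. A call has 1 to 5 rows; each row is the pose to reach, as a shift and turn from the pose commanded when the call began, along the tool's axes at that moment, turning the shorter way round; what a row does not reach only later rows make up. Full scale, the value 1, is 500 mm for a shift and pi rad for a turn. A row lasts 1/10 s, in which the tool goes at most 50 mm and 8.59 degrees, less where a joint would pass 70% of its speed; a pose out of reach is approached as far as the arm can. A call with a number of a shift or a turn outside -1 to 1 is refused whole. A call with a gripper value outside its range is refused whole. The fingers move at their own pace and stop on an object; "force" is the grip in N (left out, the last holds). Time passes only in rows, so rows that repeat a pose let the fingers close. It gives the time, the measured TCP pose, the force and the opening at its end, in the units of the state.
- manip.get_state(): the state, without advancing time (a new reading comes with each control period).
- get_image(name): name is "scene" or "top" or "wrist"; returns a dict with "frame" (480x640x3 uint8, blue, green, red), "fx", "fy", "cx", "cy" (pixels), "k1" (the pictures are not rectified: a ray, as slopes to the right and down, at radius r is drawn at 1 + k1 r^2 times it, then the intrinsics apply), "rvec" (rotation vector, rad) and "tvec" (3), from world to camera coordinates, as OpenCV has them; the wrist camera has in their place "T_tool_cam" (4x4, takes a point from camera to tool coordinates, whose origin is the TCP and whose axes are the flange's). Camera axes: x right, y down, z forward; pixel columns grow to the right and rows downward; lengths in m; the calibration is good to about 2 mm. A picture is of the moment at which its call begins: read the wrist's pose just before it. There is no depth.
- job.sign_off(): hands the job in, once; it reports no verdict.
The state is a dict: "clock": time; "qpos": joint angles; "qd": joint speeds; "effort": joint torques, N m; "position": TCP position; "ee_rot": TCP orientation; "contact_force": force on the tool from outside, world axes, zero at the start; "moment": the same for the moment, N m; "width": finger opening in m.
Only numpy, scipy, OpenCV 4.12 (cv2) and the standard library are available. Lean on these libraries where they do the work, as an engineer would, in place of code of your own. Each camera call takes 0.05 s, during which the arm holds its last target. There are 200 camera calls.

## Working session

There is one attempt and no reset: what is moved stays moved. The work goes in short steps, Python scripts to look and compute and a tool call to move; the robot and the scene stay as the last step left them, time stands still between calls to the robot, and variables do not carry over. Pictures are saved under pics/ and viewed, about 8 in all and at most 12, crops included, and the job is handed in when it is done.

Besides the shell and the picture viewer there is one more tool, called after ">>>" by a JSON object that holds its "name" and its "arguments". step_arm: Moves the arm, as the interface text tells. Its arguments: {"type":"object","properties":{"moves":{"type":"array","items":{"type":"number","minimum":-1,"maximum":1}},"force":{"type":"number"}},"required":["moves"]}

```bash
mkdir -p pics; cat > h.py <<'E'
import numpy as np, cv2
from rig import manip, get_image, job
from scipy.spatial.transform import Rotation as R
def snap(n,f):
    s=manip.get_state(); im=get_image(n); cv2.imwrite('pics/'+f+'.png',im['frame'])
    if n=='wrist':
        q=s['ee_rot']; T=np.eye(4); T[:3,:3]=R.from_quat([q[1],q[2],q[3],q[0]]).as_matrix(); T[:3,3]=s['position']
        M=T@np.array(im['T_tool_cam'])
    else:
        M=np.eye(4); r=cv2.Rodrigues(np.array(im['rvec'],float))[0]; M[:3,:3]=r.T; M[:3,3]=-r.T@np.array(im['tvec'],float).ravel()
    np.savez('pics/'+f+'.npz',M=M,K=[im[k] for k in('fx','fy','cx','cy','k1')]); return im['frame']
def ray(f,u,v):
    d=np.load('pics/'+f+'.npz'); fx,fy,cx,cy,k=d['K']; x=np.array([(u-cx)/fx,(v-cy)/fy]); y=x.copy()
    for _ in range(30): y=x/(1+k*(y@y))
    M=d['M']; return M[:3,3],M[:3,:3]@np.array([*y,1])
def at(f,u,v,z):
    o,d=ray(f,u,v); return np.round(o+d*(z-o[2])/d[2],4)
def proj(f,p):
    d=np.load('pics/'+f+'.npz'); fx,fy,cx,cy,k=d['K']; M=d['M']; c=M[:3,:3].T@(np.array(p)-M[:3,3]); x=c[:2]/c[2]; x=x*(1+k*(x@x))
    return np.round([fx*x[0]+cx,fy*x[1]+cy],1)
E
python3 - <<'E'
from h import *
a=snap('top','top0');b=snap('scene','scene0')
print({k:v for k,v in manip.get_state().items()})
print(np.load('pics/top0.npz')['M'],np.load('pics/scene0.npz')['M'],np.load('pics/top0.npz')['K'])
E
```

```text
{'clock': 0.1, 'qpos': array([ 1.08195388e+00,  2.76550542e-01,  1.50598547e+00,  8.38247324e-06,
        1.36073738e+00, -1.21017415e-01]), 'qd': array([ 1.88433373e-03, -1.74960835e-03, -9.66898388e-04, -6.71485652e-04,
       -9.88835797e-05, -5.49376604e-05]), 'effort': array([ 5.47791697e-04, -4.17701554e+01, -2.46403724e+01, -4.33972109e-04,
        5.92457101e-03, -9.55575459e-07]), 'position': array([0.20656234, 0.5361366 , 0.24452389]), 'ee_rot': array([-2.56210017e-04,  1.82878298e-01,  9.83135200e-01, -8.00370018e-04]), 'contact_force': array([ 1.23215047,  0.62204672, -0.20533422]), 'moment': array([-0.0008891 ,  0.04103956, -0.02147563]), 'width': 0.08554591917487042}
[[ 0.0288121  -0.99377206  0.10764277  0.35945668]
 [-0.99952742 -0.02748861  0.01375913 -0.1791265 ]
 [-0.01071449 -0.10798833 -0.99409442  1.00971974]
 [ 0.          0.          0.          1.        ]] [[ 0.87471839 -0.32389561  0.36049879  0.12923988]
 [-0.48454619 -0.59846165  0.63801148 -0.73270659]
 [ 0.00909559 -0.73275869 -0.68042779  0.70728763]
 [ 0.          0.          0.          1.        ]] [ 5.12797925e+02  5.12797925e+02  3.13354501e+02  2.37898604e+02
 -5.11032154e-02]
```

View pics/top0.png

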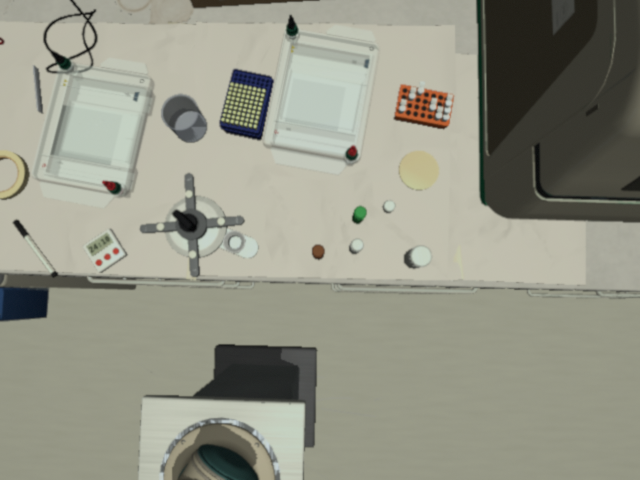

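View pics/scene0.png

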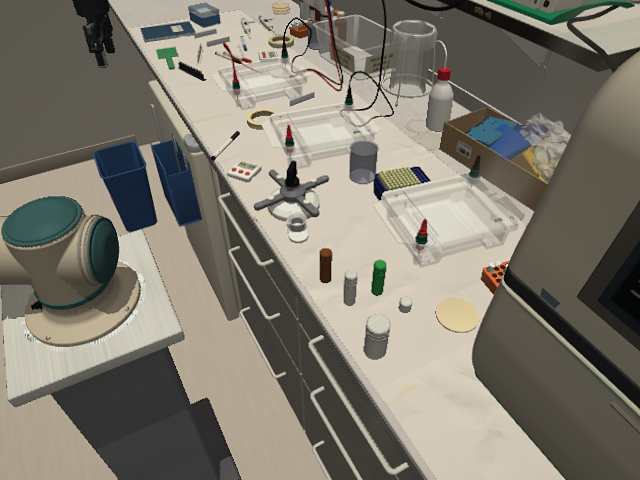

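Top view: brown peg (318,251), green peg (360,214), short metal (389,206), wide metal (420,257). The slim tall metal one is at (357,246) and (350,287 in scene), which is my choice. The socket is near (237,243) and the knob near (188,220). I'll check these in a close crop.

```bash
python3 - <<'E'
from h import *
a=cv2.imread('pics/top0.png');b=cv2.imread('pics/scene0.png')
A=cv2.resize(a[165:285,130:290],None,fx=5,fy=5,interpolation=cv2.INTER_CUBIC)[:600]
A=cv2.resize(A,(520,390))
c1=cv2.resize(a[170:280,130:270],(560,440),interpolation=cv2.INTER_CUBIC) # x4
c2=cv2.resize(b[235:355,310:420],(220,240),interpolation=cv2.INTER_CUBIC) # x2
c3=cv2.resize(a[225:265,335:375],(160,160),interpolation=cv2.INTER_CUBIC) # x4
o=np.zeros((440,780,3),np.uint8);o[:,:560]=c1;o[:240,560:]=c2;o[250:410,560:720]=c3
cv2.imwrite('pics/c0.png',o)
E
```

```text
(no output)
```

View pics/c0.png

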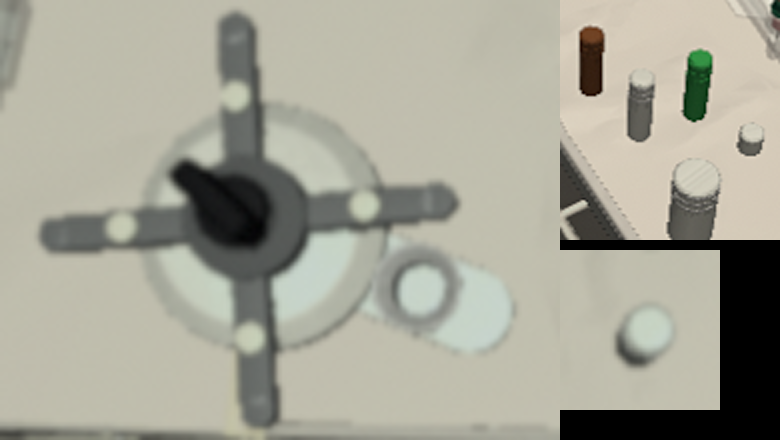

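The crop confirms it: the slim tall metal pin with rings has its top at about (356.6,243.9) in the top image. The hub is at about (191.5,224.3) and the socket ring at about (234.2,242).

```bash
python3 - <<'E'
from h import *
f=lambda u,v:(130+(u+.5)/4-.5,170+(v+.5)/4-.5)
pt=at('top0',356.6,243.9,.082);print('pin',pt, 'scene check',proj('scene0',pt), proj('scene0',[*pt[:2],0]))
tips=[at('top0',*f(*p),.048) for p in((236,12),(262,426),(40,236),(458,202))];print(tips)
c=np.mean(tips,0);print('axis',c,[np.linalg.norm(t-c) for t in tips])
s=at('top0',*f(418,289),.033);print('sock',s,np.linalg.norm(s[:2]-c[:2]))
for p in((180,170),(255,240)): print('bar',at('top0',*f(*p),.116))
print('wide',at('top0',419.5,253,.082),'short',at('top0',389,206,.026),'brown',at('top0',318,248,.08),'green',at('top0',360,212,.08))
print(np.linalg.norm(pt[:2]))
for t in tips: print('ang',np.degrees(np.arctan2(*(t-c)[[1,0]])))
print('sock ang',np.degrees(np.arctan2(*(s-c)[[1,0]])))
E
```

```text
pin [ 0.4511 -0.2451  0.082 ] scene check [350.  272.3] [348.2 301.4]
[array([0.5833, 0.0779, 0.048 ]), array([0.3851, 0.0545, 0.048 ]), array([0.4722, 0.1662, 0.048 ]), array([ 0.4939, -0.0335,  0.048 ])]
axis [0.483625 0.066275 0.048   ] [np.float64(0.10035061659003398), np.float64(0.09922613692974248), np.float64(0.10057602224188426), np.float64(0.1003026731946861)]
sock [ 0.4533 -0.0138  0.033 ] 0.0856248284669815
bar [0.4954 0.0807 0.116 ]
bar [0.4651 0.0454 0.116 ]
wide [ 0.4377 -0.3596  0.082 ] short [ 0.5323 -0.3106  0.026 ] brown [ 0.4419 -0.1752  0.08  ] green [ 0.5102 -0.2504  0.08  ]
0.5133860340913063
ang 6.652298385462697
ang -173.18474562122157
ang 96.52263171190526
ang -84.12030942032239
sock ang -110.7420507532544
```

Axis–socket distance comes out at 85.6 mm (86 stated), arm length at 100 mm, rotor at about 0.31 and knob at about 0.10, so everything agrees. I'll approach the pin with the jaws on the diagonal, clear of the brown and green pegs.

```bash
cat >> h.py <<'E'
def go(x,y,z,yaw):
    s=manip.get_state(); q=s['ee_rot']; r=R.from_quat([q[1],q[2],q[3],q[0]]).as_matrix()
    d=r.T@(np.array([x,y,z])-s['position'])/.5
    cur=np.arctan2(r[1,1],r[0,1]); t=-((np.radians(yaw)-cur+np.pi)%(2*np.pi)-np.pi)/np.pi
    print('d',np.round(d,4),'twist',round(t,4),'t',round(s['clock'],2),'pos',np.round(s['position'],4),'yaw',round(np.degrees(cur),2),'q',np.round(s['qpos'],2),'F',np.round(s['contact_force'],1),'M',np.round(s['moment'],2),'w',round(s['width'],4))
E
echo
```

>>> {"name": "step_arm", "arguments": {"moves": [-0.51,-0.64,0,0.133,-1,-0.51,-0.64,0,0.133,-1,-0.51,-0.64,0,0.133,-1,-0.51,-0.64,0,0.133,-1,-0.51,-0.64,0,0.133,-1]}}

```text
clock: 0.6
position: [0.2818, 0.2961, 0.245]
ee_rot: [0.0, 0.382, 0.924, -0.0]
contact_force: [1.3, -0.1, -0.1]
width: 0.0856
```

```bash
python3 -c "
from h import *
go(.451,-.245,.21,45)"
```

```text
d [-1.0042 -0.5267  0.0705] twist 0.0002 t 0.6 pos [0.2818 0.2961 0.245 ] yaw 45.04 q [ 0.64  0.02  1.82 -0.    1.3  -0.15] F [ 1.3 -0.1 -0.1] M [-0.   -0.01 -0.03] w 0.0856
```

>>> {"name": "step_arm", "arguments": {"moves": [-0.95,-0.5,0,0,-1,-0.95,-0.5,0,0,-1,-0.95,-0.5,0,0,-1,-0.95,-0.5,0,0,-1,-0.95,-0.5,0,0,-1]}}

```text
clock: 1.1
position: [0.3557, 0.0575, 0.2453]
ee_rot: [0.0, 0.383, 0.924, 0.0]
contact_force: [0.5, 0.3, 0.7]
width: 0.0857
```

```bash
python3 -c "
from h import *
go(.451,-.245,.21,45)"
```

```text
d [-0.5625 -0.293   0.0705] twist -0.0 t 1.1 pos [0.3557 0.0575 0.2453] yaw 44.99 q [-0.03 -0.06  1.9   0.    1.3  -0.82] F [0.5 0.3 0.7] M [-0.02 -0.03  0.02] w 0.0857
```

>>> {"name": "step_arm", "arguments": {"moves": [-0.55,-0.286,0.04,0,-1,-0.55,-0.286,0.04,0,-1,-0.55,-0.286,0.04,0,-1,-0.55,-0.286,0.04,0,-1,-0.55,-0.286,0.04,0,-1]}}

```text
clock: 1.6
position: [0.4309, -0.1806, 0.2288]
ee_rot: [-0.0, 0.383, 0.924, 0.0]
contact_force: [0.8, 0.1, -0.2]
width: 0.0856
```

```bash
python3 -c "
from h import *
go(.451,-.245,.21,45)"
```

```text
d [-0.1196 -0.0624  0.0375] twist -0.0004 t 1.6 pos [ 0.4309 -0.1806  0.2288] yaw 44.93 q [-0.55  0.12  1.75  0.    1.27 -1.33] F [ 0.8  0.1 -0.2] M [ 0.01 -0.01  0.03] w 0.0856
```

>>> {"name": "step_arm", "arguments": {"moves": [-0.12,-0.062,0.038,0,-1,-0.12,-0.062,0.038,0,-1,-0.12,-0.062,0.038,0,-1,-0.12,-0.062,0.038,0,-1]}}

```text
clock: 2.0
position: [0.4507, -0.2418, 0.2096]
ee_rot: [-0.001, 0.383, 0.924, 0.001]
contact_force: [0.5, 0.7, -0.2]
width: 0.0852
```

```bash
python3 -c "
from h import *
go(.451,-.245,.06,45); f=snap('wrist','w1')
print(proj('w1',[.4511,-.2451,.082]),proj('w1',[.4511,-.2451,0]))"
```

```text
d [-0.0058 -0.0042  0.2992] twist -0.0002 t 2.0 pos [ 0.4507 -0.2418  0.2096] yaw 44.96 q [-0.63  0.21  1.69  0.    1.25 -1.41] F [ 0.5  0.7 -0.2] M [-0.    0.02 -0.03] w 0.0852
[319.2 235.9] [319.9 208. ]
```

View pics/w1.png

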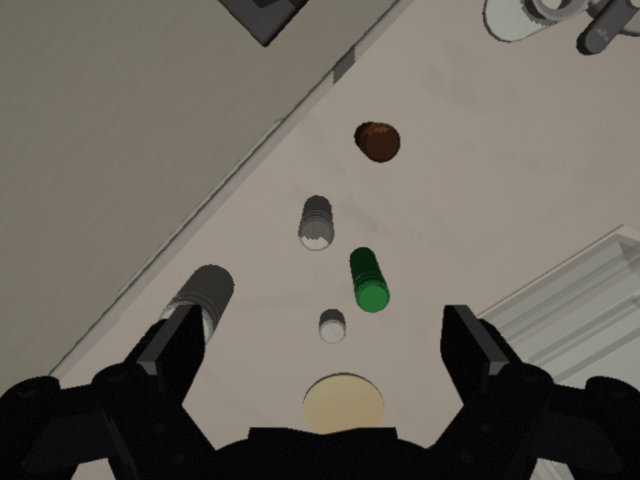

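The wrist view shows the slim ringed metal pin with its top at (316,237) and foot at about (318,205). The prediction was (319,236), so it agrees to within about 1–2 mm.

```bash
python3 -c "
from h import *
p=at('w1',316.3,236.5,.082);print(p,np.load('pics/w1.npz')['K']);go(p[0],p[1],.06,45)"
```

```text
[ 0.45   -0.2467  0.082 ] [ 4.06663437e+02  4.06663437e+02  3.22241903e+02  2.34509287e+02
 -3.81149775e-02]
d [-0.0071 -0.0088  0.3002] twist 0.0001 t 2.05 pos [ 0.4508 -0.2413  0.2101] yaw 45.02 q [-0.63  0.2   1.69  0.    1.24 -1.41] F [ 0.4 -0.4  0.3] M [0.03 0.   0.03] w 0.0852
```

>>> {"name": "step_arm", "arguments": {"moves": [-0.0065,-0.0075,0.2,0,-1,-0.0065,-0.0075,0.2,0,-1,-0.0065,-0.0075,0.2,0,-1,-0.0065,-0.0075,0.2,0,-1]}}

```text
clock: 2.45
position: [0.451, -0.2465, 0.111]
ee_rot: [-0.0, 0.382, 0.924, 0.0]
contact_force: [-0.5, -0.7, -0.1]
width: 0.0856
```

```bash
python3 -c "
from h import *
go(.4505,-.246,.06,45)"
```

```text
d [ 1.30e-03 -1.00e-04  1.02e-01] twist 0.0004 t 2.45 pos [ 0.451  -0.2465  0.111 ] yaw 45.07 q [-0.64  0.3   1.84  0.    1.01 -1.42] F [-0.5 -0.7 -0.1] M [-0.03 -0.03 -0.03] w 0.0856
```

>>> {"name": "step_arm", "arguments": {"moves": [0,0,0.103,0,-1,0,0,0.103,0,-1,0,0,0.103,0,0.2,0,0,0.103,0,0.6,0,0,0.103,0,1], "force": 40}}

```text
clock: 2.95
position: [0.4526, -0.2488, 0.0611]
ee_rot: [0.002, 0.383, 0.924, -0.001]
contact_force: [0.3, -0.0, -0.5]
width: 0.0438
```

>>> {"name": "step_arm", "arguments": {"moves": [0,0,0,0,1,0,0,0,0,1,0,0,0,0,1,0,0,0,0,1,0,0,0,0,1]}}

```text
clock: 3.45
position: [0.4519, -0.2485, 0.0602]
ee_rot: [0.001, 0.383, 0.924, -0.0]
contact_force: [-0.6, -0.0, 5.9]
width: 0.0233
```

```bash
python3 -c "
from h import *
go(.4505,-.246,.16,45)"
```

```text
d [ 0.005   0.0017 -0.1996] twist -0.0001 t 3.45 pos [ 0.4519 -0.2485  0.0602] yaw 44.98 q [-0.64  0.36  1.9   0.    0.88 -1.42] F [-0.6 -0.   5.9] M [0.06 0.12 0.06] w 0.0233
```

>>> {"name": "step_arm", "arguments": {"moves": [0,0,-0.26,0,1,0,0,-0.26,0,1,0,0,-0.26,0,1,0,0,-0.26,0,1]}}

```text
clock: 3.85
position: [0.4537, -0.2498, 0.194]
ee_rot: [0.005, 0.383, 0.924, -0.001]
contact_force: [0.1, -0.8, -1.0]
width: 0.023
```

```bash
python3 -c "
from h import *
go(.4533,-.0138,.19,-10)
go(.4533,-.0138,.19,45)"
```

```text
d [0.3345 0.3331 0.0049] twist 0.3055 t 3.85 pos [ 0.4537 -0.2498  0.194 ] yaw 44.99 q [-0.64  0.22  1.72  0.    1.19 -1.42] F [ 0.1 -0.8 -1. ] M [ 0.04  0.02 -0.04] w 0.023
d [0.3345 0.3331 0.0049] twist -0.0001 t 3.85 pos [ 0.4537 -0.2498  0.194 ] yaw 44.99 q [-0.64  0.22  1.72  0.    1.19 -1.42] F [ 0.1 -0.8 -1. ] M [ 0.04  0.02 -0.04] w 0.023
```

>>> {"name": "step_arm", "arguments": {"moves": [0.33,0.33,0,0.36,1,0.33,0.33,0,0.36,1,0.33,0.33,0,0.36,1,0.33,0.33,0,0.36,1,0.33,0.33,0,0.36,1]}}

```text
clock: 4.35
position: [0.4505, -0.0225, 0.1878]
ee_rot: [-0.001, 0.667, 0.745, -0.0]
contact_force: [-0.1, -0.2, -0.9]
width: 0.0232
```

```bash
python3 -c "
from h import *
go(.4533,-.0138,.19,-20)"
```

```text
d [ 0.0168  0.0076 -0.0045] twist 0.146 t 4.35 pos [ 0.4505 -0.0225  0.1878] yaw 6.28 q [-0.2   0.13  1.85  0.    1.16 -0.31] F [-0.1 -0.2 -0.9] M [-0.   -0.02 -0.01] w 0.0232
```

>>> {"name": "step_arm", "arguments": {"moves": [0.016,0.008,0,0.146,1,0.016,0.008,0,0.146,1,0.016,0.008,0,0.146,1,0.016,0.008,0,0.146,1,0.016,0.008,0,0.146,1]}}

```text
clock: 4.85
position: [0.4541, -0.0159, 0.188]
ee_rot: [-0.001, 0.817, 0.577, -0.0]
contact_force: [0.3, -0.1, 0.0]
width: 0.0227
```

```bash
python3 -c "
from h import *
go(.4533,-.0138,.12,-20); f=snap('wrist','w2'); snap('top','t2');g=snap('scene','s2')
cv2.imwrite('pics/c2.png',np.hstack([cv2.resize(f,(480,360)),cv2.resize(g[140:260,220:327],(320,360))]))
print(proj('w2',[.4533,-.0138,.033]),proj('w2',[.4836,.0663,.048]),proj('s2',[.4533,-.0138,.033]))"
```

```text
d [ 0.0034 -0.0027  0.1361] twist 0.0027 t 4.85 pos [ 0.4541 -0.0159  0.188 ] yaw -19.51 q [-0.19  0.14  1.84  0.    1.17  0.15] F [ 0.3 -0.1  0. ] M [-0.05 -0.1  -0.03] w 0.0227
[322.7 217.1] [325.6  90.5] [295.5 219. ]
```

View pics/c2.png

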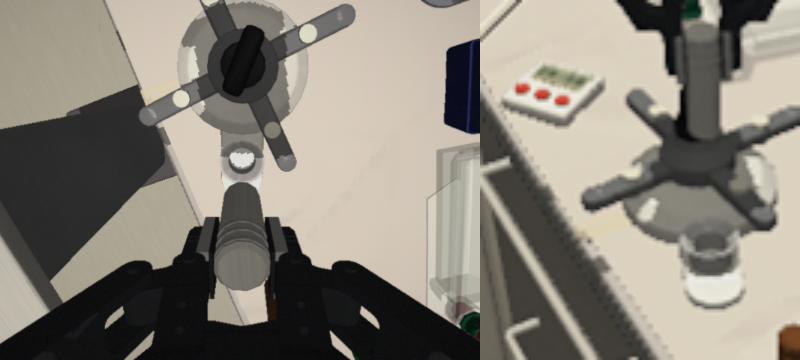

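The socket mouth is clear, with its rim near (323,215) in the wrist image. The nearest arm stays to its right. The pin is upright in the jaws, with its tip below the socket in the image. I'll measure more closely in a crop.

```bash
python3 -c "
from h import *
f=cv2.imread('pics/w2.png')
cv2.imwrite('pics/c3.png',cv2.resize(f[180:400,265:385],None,fx=2.7,fy=2.7,interpolation=cv2.INTER_CUBIC))
t=np.array([.4541,-.0159,0])
for z in(.128,.21): print(proj('w2',t+[0,0,z]))"
```

```text
[325.6 268.1]
[327.2 367.1]
```

View pics/c3.png

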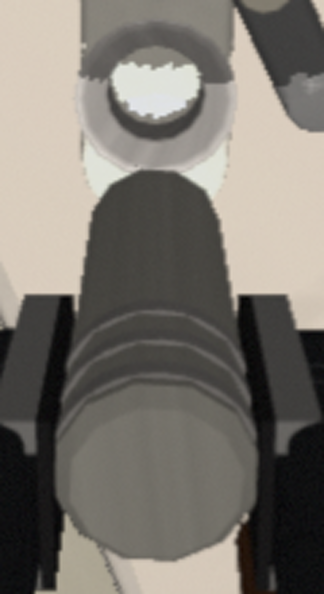

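```bash
python3 -c "
from h import *
from scipy.optimize import least_squares
d=np.load('pics/w2.npz');M=d['M'];
yaw=np.radians(-19.51);tx=np.array([-np.sin(yaw),np.cos(yaw),0])*1.0
ty=np.array([np.cos(yaw),np.sin(yaw),0]);print('camx',M[:3,0],'camy',M[:3,1],tx,ty)
base=np.array([.4541,-.0159,0])
def circ(a,b,z,r):
    return np.array([proj('w2',base+tx*(a+r*np.cos(t))+ty*(b+r*np.sin(t))+[0,0,z]) for t in np.linspace(0,6.28,60)])
def f(p):
    a,b,zt=p; T=circ(a,b,zt,.012);B=circ(a,b,zt-.082,.009);C=circ(a,b,zt-.079,.012)
    return np.array([T[:,0].min()-285.4,T[:,0].max()-360.6,T[:,1].max()-387,T[:,1].min()-320,B[:,1].min()-243,C[:,0].min()-299.1,C[:,0].max()-345.7])
r=least_squares(f,[0,0,.21],diff_step=1e-2,x_scale=[.003,.003,.003]);print(r.x,r.fun)
p=base+tx*r.x[0]+ty*r.x[1];print('pin',p)
s=at('w2',322.8,215.9,.033);print('sock wrist',s)
print('tip should move',s[:2]-p[:2])
"
```

```text
camx [ 0.94250144 -0.33419827 -0.00159393] camy [-0.31943414 -0.90224544  0.28968086] [0.33397138 0.94258322 0.        ] [ 0.94258322 -0.33397138  0.        ]
[0.         0.         0.20289917] [ 4.3  3.7 -1.7  0.6  3.3  2.7  3.5]
pin [ 0.4541 -0.0159  0.    ]
sock wrist [ 0.4537 -0.013   0.033 ]
tip should move [-0.0004  0.0029]
```

```bash
python3 -c "
from h import *
from scipy.optimize import minimize
base=np.array([.4541,-.0159,0]);yaw=np.radians(-19.51)
tx=np.array([-np.sin(yaw),np.cos(yaw),0]);ty=np.array([np.cos(yaw),np.sin(yaw),0])
def circ(a,b,z,r):
    return np.array([proj('w2',base+tx*(a+r*np.cos(t))+ty*(b+r*np.sin(t))+[0,0,z]) for t in np.linspace(0,6.28,40)])
def f(p):
    a,b,zt=np.array(p)/1e3; T=circ(a,b,zt,.012);B=circ(a,b,zt-.082,.009);C=circ(a,b,zt-.079,.012)
    return np.array([T[:,0].min()-285.4,T[:,0].max()-360.6,T[:,1].max()-387,T[:,1].min()-320,B[:,1].min()-243,C[:,0].min()-299.1,C[:,0].max()-345.7])
r=minimize(lambda p:(f(p)**2).sum(),[1,-1,205],method='Nelder-Mead',options=dict(initial_simplex=[[1,-1,205],[3,-1,205],[1,1,205],[1,-1,209]]));print(r.x,f(r.x))
p=base+tx*r.x[0]/1e3+ty*r.x[1]/1e3;s=at('w2',322.8,215.9,.033)
m=s[:2]-p[:2];print('pin',p,'move',m,'tool',m@tx[:2]/.5,m@ty[:2]/.5)
"
```

```text
[  2.2444995   -1.38697712 206.32128824] [-1.1  0.5 -0.8 -0.5  1.2 -0.4  1.2]
pin [ 0.45354226 -0.01332116  0.        ] move [0.00015774 0.00032116] tool 0.0007108065643826771 8.285368048769517e-05
```

The pin is within 0.4 mm of the socket axis and its foot is at z≈0.124. I'll lower it in stages.

>>> {"name": "step_arm", "arguments": {"moves": [0.0005,0,0.06,0,1,0.0005,0,0.12,0,1,0.0005,0,0.16,0,1,0.0005,0,0.175,0,1,0.0005,0,0.175,0,1]}}

```text
clock: 5.5
position: [0.4542, -0.0157, 0.1004]
ee_rot: [-0.001, 0.817, 0.576, -0.001]
contact_force: [0.2, -0.6, -0.9]
width: 0.0226
```

```bash
python3 -c "
from h import *
go(.4543,-.0156,.074,-19.5)"
```

```text
d [0.0003 0.0003 0.0529] twist -0.0009 t 5.5 pos [ 0.4542 -0.0157  0.1004] yaw -19.65 q [-0.19  0.23  1.97  0.    0.94  0.15] F [ 0.2 -0.6 -0.9] M [-0.04 -0.03 -0.03] w 0.0226
```

>>> {"name": "step_arm", "arguments": {"moves": [0,0,0.008,0,1,0,0,0.014,0,1,0,0,0.02,0,1,0,0,0.026,0,1,0,0,0.032,0,1]}}

```text
clock: 6.0
position: [0.4549, -0.0157, 0.0852]
ee_rot: [0.0, 0.817, 0.576, 0.0]
contact_force: [-0.3, 0.3, -0.1]
width: 0.0229
```

```bash
python3 -c "
from h import *
go(.4543,-.0156,.072,-19.5)"
```

```text
d [-0.0002 -0.0012  0.0264] twist -0.0009 t 6.0 pos [ 0.4549 -0.0157  0.0852] yaw -19.67 q [-0.19  0.25  1.99  0.    0.89  0.16] F [-0.3  0.3 -0.1] M [ 0.   -0.04  0.  ] w 0.0229
```

>>> {"name": "step_arm", "arguments": {"moves": [0,0,0.006,0,1,0,0,0.011,0,1,0,0,0.016,0,1,0,0,0.02,0,1,0,0,0.024,0,1]}}

```text
clock: 6.5
position: [0.4548, -0.0157, 0.073]
ee_rot: [-0.0, 0.817, 0.576, 0.0]
contact_force: [0.8, -1.3, -0.4]
width: 0.0229
```

```bash
python3 -c "
from h import *
go(.4543,-.0156,.070,-19.5)"
```

```text
d [-0.0001 -0.001   0.006 ] twist -0.0009 t 6.5 pos [ 0.4548 -0.0157  0.073 ] yaw -19.67 q [-0.19  0.27  2.01  0.    0.86  0.16] F [ 0.8 -1.3 -0.4] M [-0.02 -0.    0.03] w 0.0229
```

>>> {"name": "step_arm", "arguments": {"moves": [0,0,0.003,0,1,0,0,0.006,0,1,0,0,0.009,0,1]}}

```text
clock: 6.8
position: [0.455, -0.0157, 0.0701]
ee_rot: [0.0, 0.817, 0.576, 0.0]
contact_force: [-5.0, 1.0, 25.0]
width: 0.023
```

```bash
python3 -c "
from h import *
go(.4543,-.0156,.070,-19.5)"
```

```text
d [-0.0003 -0.0014  0.0002] twist -0.0009 t 6.8 pos [ 0.455  -0.0157  0.0701] yaw -19.67 q [-0.19  0.28  2.01  0.    0.85  0.16] F [-5.  1. 25.] M [0.25 1.02 0.04] w 0.023
```

Floor contact at TCP z=0.0701 (0.0702 expected), so the pin is seated. I'll release and rise.

>>> {"name": "step_arm", "arguments": {"moves": [0,0,-0.003,0,1,0,0,-0.003,0,0.3,0,0,-0.003,0,0,0,0,-0.003,0,-0.2,0,0,-0.003,0,-0.2]}}

```text
clock: 7.3
position: [0.4547, -0.0157, 0.0701]
ee_rot: [-0.0, 0.817, 0.576, -0.0]
contact_force: [1.0, 1.2, -0.1]
width: 0.0509
```

>>> {"name": "step_arm", "arguments": {"moves": [0,0,-0.03,0,-0.2,0,0,-0.08,0,-0.2,0,0,-0.16,0,-0.2,0,0,-0.24,0,-0.2,0,0,-0.3,0,-0.2]}}

```text
clock: 7.8
position: [0.4553, -0.0158, 0.2225]
ee_rot: [0.001, 0.817, 0.576, 0.001]
contact_force: [1.0, -0.3, 0.7]
width: 0.0516
```

```bash
python3 -c "
from h import *
go(.4836,.0663,.20,-40.6); a=snap('top','t4'); b=snap('scene','s4'); f=snap('wrist','w4')
o=np.hstack([cv2.resize(f,(480,360)),cv2.resize(b[150:250,240:329],(320,360),interpolation=cv2.INTER_CUBIC)])
cv2.imwrite('pics/c4.png',o)
print(proj('w4',[.4836,.0663,.116]),proj('s4',[.4535,-.0133,.092]))"
```

```text
d [ 0.1736 -0.002   0.0451] twist 0.1163 t 7.8 pos [ 0.4553 -0.0158  0.2225] yaw -19.67 q [-0.19  0.11  1.78  0.    1.25  0.16] F [ 1.  -0.3  0.7] M [0.06 0.04 0.01] w 0.0516
[317.2  89.7] [294.5 197.6]
```

View pics/c4.png

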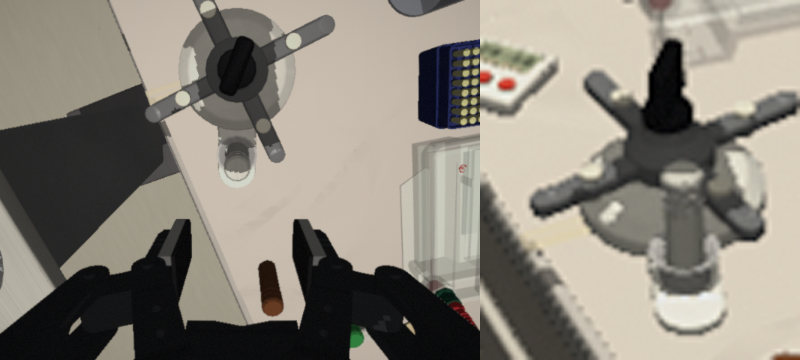

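The pin stands upright in the socket (scene panel at about (685,210)), with its top well above the arms. The knob bar is visible at wrist (316,90), where it was predicted. I'll go above the knob.

>>> {"name": "step_arm", "arguments": {"moves": [0.174,-0.002,0.02,0.116,-0.2,0.174,-0.002,0.02,0.116,-0.2,0.174,-0.002,0.02,0.116,-0.2,0.174,-0.002,0.02,0.116,-0.2,0.174,-0.002,0.02,0.116,-0.2]}}

```text
clock: 8.45
position: [0.4821, 0.0663, 0.2088]
ee_rot: [-0.0, 0.908, 0.419, -0.001]
contact_force: [-0.1, -0.3, -0.7]
width: 0.0512
```

```bash
python3 -c "
from h import *
go(.4836,.0663,.097,-40.6); f=snap('wrist','w5')
print(proj('w5',[.4836,.0663,.116]))
for s in (-.022,.022): print(proj('w5',[.4836+s*np.cos(.862),.0663+s*np.sin(.862),.116]))
cv2.imwrite('pics/c5.png',cv2.resize(f[150:350,220:420],(600,600),interpolation=cv2.INTER_CUBIC))"
```

```text
d [0.0024 0.0027 0.2237] twist 0.0011 t 8.45 pos [0.4821 0.0663 0.2088] yaw -40.41 q [-0.01  0.17  1.74 -0.    1.23  0.7 ] F [-0.1 -0.3 -0.7] M [ 0.01  0.05 -0.  ] w 0.0512
[327.5 244.2]
[327.2 279.7]
[327.7 206.6]
```

View pics/c5.png

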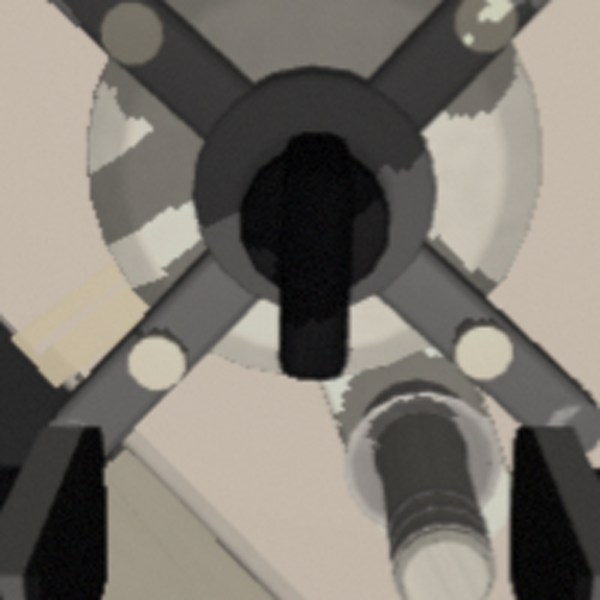

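The bar lies in line with tool x to within about 1–2° and the pin is standing in the socket. I'll descend and grip the bar.

>>> {"name": "step_arm", "arguments": {"moves": [0.003,0.0027,0.08,0,-0.2,0.003,0.0027,0.15,0,-0.2,0.003,0.0027,0.2,0,-0.2,0.003,0.0027,0.2,0,-0.2]}}

```text
clock: 8.9
position: [0.4819, 0.0659, 0.1071]
ee_rot: [-0.002, 0.908, 0.418, -0.004]
contact_force: [-0.6, 0.4, 0.6]
width: 0.0513
```

```bash
python3 -c "
from h import *
go(.4836,.0663,.097,-40.6)"
```

```text
d [0.003  0.0022 0.0202] twist 0.0002 t 8.9 pos [0.4819 0.0659 0.1071] yaw -40.57 q [-0.01  0.27  1.89 -0.    0.98  0.7 ] F [-0.6  0.4  0.6] M [ 0.02 -0.04 -0.01] w 0.0513
```

>>> {"name": "step_arm", "arguments": {"moves": [0.003,0.0022,0.02,0,-0.2,0.003,0.0022,0.02,0,-0.2,0.003,0.0022,0.02,0,-0.2]}}

```text
clock: 9.2
position: [0.4878, 0.0671, 0.1012]
ee_rot: [0.0, 0.908, 0.418, 0.001]
contact_force: [0.5, 0.7, -1.0]
width: 0.0512
```

```bash
python3 -c "
from h import *
go(.4836,.0663,.097,-40.6)"
```

```text
d [-0.0066 -0.0054  0.0083] twist 0.0003 t 9.2 pos [0.4878 0.0671 0.1012] yaw -40.55 q [-0.    0.28  1.9   0.    0.96  0.7 ] F [ 0.5  0.7 -1. ] M [-0.    0.03  0.  ] w 0.0512
```

>>> {"name": "step_arm", "arguments": {"moves": [0,0,0,0,-0.2,0,0,0,0,-0.2,0,0,0,0,-0.2]}}

```text
clock: 9.5
position: [0.4872, 0.0673, 0.1007]
ee_rot: [0.0, 0.908, 0.418, 0.001]
contact_force: [0.1, 0.7, 0.3]
width: 0.0507
```

```bash
python3 -c "
from h import *
go(.4836,.0663,.097,-40.6)"
```

```text
d [-0.0062 -0.0041  0.0074] twist 0.0003 t 9.5 pos [0.4872 0.0673 0.1007] yaw -40.54 q [-0.    0.28  1.9   0.    0.96  0.7 ] F [0.1 0.7 0.3] M [-0.    0.03 -0.  ] w 0.0507
```

>>> {"name": "step_arm", "arguments": {"moves": [-0.005,-0.004,0.008,0,-0.2,-0.005,-0.004,0.008,0,-0.2,-0.005,-0.004,0.008,0,-0.2,-0.005,-0.004,0.008,0,-0.2]}}

```text
clock: 9.9
position: [0.4838, 0.0667, 0.0962]
ee_rot: [-0.0, 0.908, 0.418, 0.0]
contact_force: [-0.3, 0.1, -0.3]
width: 0.0513
```

```bash
python3 -c "
from h import *
go(.4836,.0663,.097,-40.6)"
```

```text
d [-0.0007  0.0002 -0.0017] twist 0.0003 t 9.9 pos [0.4838 0.0667 0.0962] yaw -40.55 q [-0.01  0.28  1.91  0.    0.95  0.7 ] F [-0.3  0.1 -0.3] M [-0.04  0.01  0.01] w 0.0513
```

On position. Closing on the bar.

>>> {"name": "step_arm", "arguments": {"moves": [0,0,0,0,0.4,0,0,0,0,0.7,0,0,0,0,0.8,0,0,0,0,1,0,0,0,0,1], "force": 50}}

```text
clock: 10.4
position: [0.4839, 0.0666, 0.0963]
ee_rot: [0.0, 0.908, 0.418, 0.0]
contact_force: [-0.0, -0.8, 1.5]
width: 0.0133
```

```bash
python3 -c "
from h import *
go(.4836,.0663,.097,-40.6)"
```

```text
d [-0.0008 -0.0002 -0.0013] twist 0.0003 t 10.4 pos [0.4839 0.0666 0.0963] yaw -40.55 q [-0.01  0.28  1.91 -0.    0.95  0.7 ] F [-0.  -0.8  1.5] M [-0.1  -0.01  0.02] w 0.0133
```

>>> {"name": "step_arm", "arguments": {"moves": [0,0,0,0.03,1,0,0,0,0.06,1,0,0,0,0.09,1,0,0,0,0.12,1,0,0,0,0.15,1]}}

```text
clock: 10.9
position: [0.484, 0.0665, 0.0963]
ee_rot: [0.0, 0.981, 0.193, 0.0]
contact_force: [0.3, 0.1, -0.1]
width: 0.0133
```

```bash
python3 -c "
from h import *
go(.4836,.0663,.097,-40.6)"
```

```text
d [-0.0009  0.0001 -0.0013] twist -0.1508 t 10.9 pos [0.484  0.0665 0.0963] yaw -67.75 q [-0.01  0.28  1.91 -0.    0.95  1.18] F [ 0.3  0.1 -0.1] M [-0.07 -0.02  0.11] w 0.0133
```

>>> {"name": "step_arm", "arguments": {"moves": [0,0,0,0.03,1,0,0,0,0.06,1,0,0,0,0.09,1,0,0,0,0.12,1,0,0,0,0.14,1]}}

```text
clock: 11.4
position: [0.484, 0.0665, 0.0964]
ee_rot: [0.0, 1.0, -0.025, 0.0]
contact_force: [0.7, -1.0, 1.5]
width: 0.0132
```

```bash
python3 -c "
from h import *
go(.4836,.0663,.097,-40.6)"
```

```text
d [-0.0007  0.0004 -0.0013] twist -0.2906 t 11.4 pos [0.484  0.0665 0.0964] yaw -92.9 q [-0.01  0.28  1.91 -0.    0.95  1.62] F [ 0.7 -1.   1.5] M [-0.07  0.03  0.11] w 0.0132
```

Mz≈0.1 N·m, so the knob is turning against the blocked rotor. I'll continue to the stop in small steps.

>>> {"name": "step_arm", "arguments": {"moves": [0,0,0,0.01,1,0,0,0,0.02,1,0,0,0,0.03,1,0,0,0,0.036,1]}}

```text
clock: 11.8
position: [0.484, 0.0665, 0.0964]
ee_rot: [0.0, 0.997, -0.081, 0.0]
contact_force: [0.1, -1.0, 1.7]
width: 0.0134
```

```bash
python3 -c "
from h import *
go(.4836,.0663,.097,-40.6)"
```

```text
d [-0.0007  0.0005 -0.0013] twist -0.3259 t 11.8 pos [0.484  0.0665 0.0964] yaw -99.26 q [-0.01  0.28  1.91 -0.    0.95  1.73] F [ 0.1 -1.   1.7] M [-0.13 -0.01  0.01] w 0.0134
```

>>> {"name": "step_arm", "arguments": {"moves": [0,0,0,0.005,1,0,0,0,0.01,1,0,0,0,0.01,1]}}

```text
clock: 12.1
position: [0.484, 0.0665, 0.0963]
ee_rot: [0.0, 0.995, -0.096, 0.0]
contact_force: [-0.3, -2.3, 2.3]
width: 0.0131
```

```bash
python3 -c "
from h import *
go(.4836,.0663,.097,-40.6)"
```

```text
d [-0.0006  0.0006 -0.0013] twist -0.3357 t 12.1 pos [0.484  0.0665 0.0963] yaw -101.03 q [-0.01  0.28  1.91 -0.    0.95  1.76] F [-0.3 -2.3  2.3] M [-0.21 -0.02 -0.01] w 0.0131
```

>>> {"name": "step_arm", "arguments": {"moves": [0,0,0,0.005,1,0,0,0,0.01,1,0,0,0,0.01,1]}}

```text
clock: 12.4
position: [0.4841, 0.0665, 0.0964]
ee_rot: [0.0, 0.994, -0.111, 0.0]
contact_force: [1.8, -1.6, 1.6]
width: 0.0134
```

```bash
python3 -c "
from h import *
go(.4836,.0663,.097,-40.6)"
```

```text
d [-0.001   0.0005 -0.0012] twist -0.3453 t 12.4 pos [0.4841 0.0665 0.0964] yaw -102.76 q [-0.01  0.28  1.91 -0.    0.95  1.79] F [ 1.8 -1.6  1.6] M [-0.26 -0.03  0.72] w 0.0134
```

Mz jumped to 0.72 N·m at 1.086 rad of turn, so the knob is at its stop. Releasing straight up.

>>> {"name": "step_arm", "arguments": {"moves": [0,0,0,0,0.6,0,0,0,0,0.2,0,0,0,0,0,0,0,0,0,-0.1,0,0,0,0,-0.1]}}

```text
clock: 12.9
position: [0.4836, 0.0667, 0.0961]
ee_rot: [-0.0, 0.994, -0.112, -0.0]
contact_force: [-0.3, 0.7, 0.3]
width: 0.0468
```

>>> {"name": "step_arm", "arguments": {"moves": [0,0,-0.03,0,-0.1,0,0,-0.08,0,-0.1,0,0,-0.16,0,-0.1,0,0,-0.24,0,-0.1,0,0,-0.3,0,-0.1]}}

```text
clock: 13.4
position: [0.4842, 0.0667, 0.2487]
ee_rot: [-0.0, 0.994, -0.112, 0.001]
contact_force: [1.4, 0.1, -0.5]
width: 0.0469
```

```bash
python3 -c "
from h import *
go(.4836,.0663,.097,-40.6); f=snap('wrist','w6'); b=snap('scene','s6')
o=np.hstack([cv2.resize(f,(480,360)),cv2.resize(b[150:250,240:329],(320,360),interpolation=cv2.INTER_CUBIC)])
cv2.imwrite('pics/c6.png',o)"
```

```text
d [-0.0018  0.0013  0.3034] twist -0.3458 t 13.4 pos [0.4842 0.0667 0.2487] yaw -102.84 q [-0.01  0.14  1.67  0.    1.32  1.79] F [ 1.4  0.1 -0.5] M [ 0.02 -0.01 -0.02] w 0.0469
```

View pics/c6.png

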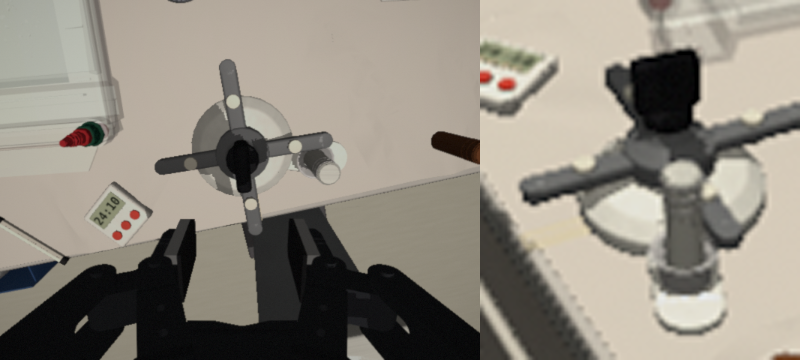

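The final view shows the pin upright in the socket with an arm against it. The bar lies along a pair of arms (wrist panel (240,160) towards (255,225)), and the gripper is well clear. Handing in.

```bash
python3 -c "
from h import *
print(job.sign_off(), manip.get_state()['clock'])"
```

```text
the job is handed in; nothing more can be done
the job is handed in; nothing more can be done
```

The carousel is locked, and I handed the job in at about 13.5 s on the robot's clock.

- **Pin:** I picked the slim, tall ringed metal pin and lowered it into the socket. It met the floor at TCP height 0.0701 m, against 0.0702 m expected, with about 25 N. I then let go of it.
- **Knob:** In one grasp I turned the knob clockwise 1.086 rad. Friction stayed at about 0.1 N·m or less until the moment jumped to 0.72 N·m at the stop. I then opened the gripper and moved up clear.
- **Last picture:** The pin stands upright in the socket with an arm against it. The bar lies in line with a pair of arms, judged by eye, with nothing touching the robot.
- **Disagreements:** The arm settled up to 4 mm off over the knob and I corrected it before gripping. The wrist camera showed an offset of about 1.4 mm sideways, which I allowed for. The stop came about 0.03 rad later than I estimated from the pictures, within measuring error.

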